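Snap the paste syringe into its spring-clip holder

TASK

Put the paste syringe away in the spring-clip holder: lay its barrel along the holder, the barrel's middle over the middle between the two clips, and press it straight down until both pairs of spring fingers snap around the barrel and it sits level and fully home on the two saddles, then let go. It may point either way; leave the felt marker and the pencil where they lie.

Things in the scene. Friction and masses are not known exactly. Their poses are not given: they have to be found in the camera images.
- syringe: Paste syringe, 128 mm long, 20 to 45 g, lying on the worktop: white and blue round barrel 15 mm thick, a thinner cap at its front, a flat finger flange (23 wide, 15 high) at its rear and a thin plunger behind. Origin at its underside, 9.5 mm from syringe_mid towards the plunger; y along it to the plunger, z up.
- syringe_mid (a point): Point on the barrel's centre line, the middle of the part to be clipped and a good place to grip; 7.7 mm above the worktop while the syringe lies. y along the syringe towards the plunger, z up: barrel from y = -37 mm (cap from there to -54) to the flange at +39 mm, plunger to +74 mm.
- holder: Fixed holder: wooden base 60 x 96 x 8 mm, two posts 48 mm apart (centres), each with a flat saddle 38 mm above the worktop and two sprung steel fingers, 9 mm wide, that close to 12.6 mm at 51 mm height and flare to a 31 mm mouth at 62 mm. 39 mm is free between the clips. Origin under its centre; y along it. A barrel laid on unpressed stands 9 mm too high; snapping in takes 4 to 12 N.
- holder_seat (a point): Where syringe_mid belongs: midway between the two clips, on the centre line of a fully seated barrel, 46 mm above the worktop, 38 mm above the base plate's top. y runs along the holder (the line of the clipped barrel), x across it, z up.
- marker: A thick felt marker, a bystander, 135 x 17 x 16 mm, white with a red cap, no flange; origin at the middle of its underside, y along it.
- pencil: A red pencil, a bystander, 142 x 7 x 7 mm; origin at the middle of its underside, y along it.

How it is judged:
On the way:
1. the syringe sits fully home in both clips while the robot's fingers still hold or press it (z of syringe_mid in the frame of holder_seat between -0.004 and 0.004 m and x of syringe_mid in the frame of holder_seat between -0.006 and 0.006 m and y of syringe_mid in the frame of holder_seat between -0.012 and 0.012 m and angle between the y axis of syringe_mid and the y axis of holder_seat, either way round below 0.12 rad and contact force between the fingers and syringe above 0.5 N), for 0.1 s.
At the end, for the whole second after the job is handed in: The syringe sits in both clips, released and at rest: syringe_mid within 4 mm of holder_seat in height, 6 mm across and 12 mm along the holder, its length within 0.12 rad of the holder's (z of syringe_mid in the frame of holder_seat between -0.004 and 0.004 m and x of syringe_mid in the frame of holder_seat between -0.006 and 0.006 m and y of syringe_mid in the frame of holder_seat between -0.012 and 0.012 m and angle between the y axis of syringe_mid and the y axis of holder_seat, either way round below 0.12 rad and linear speed of syringe below 0.02 m/s); the robot touches nothing.
It fails at once if the felt marker or the pencil is moved by more than 40 mm (distance of any of marker, pencil from where it was at the start of the episode above 0.04 m).
It also fails if it takes over 35 s, if anything falls off the work surface, if the arm or the gripper's body presses on something with over 40 N, if the wrist force passes 120 N, or if a joint passes its speed limit or range.

ROBOT

A 6-joint arm with a two-finger parallel gripper is mounted at the origin on a cart in front of the work surface, level with it; the furniture and walls round the work are solid. World frame = base frame: x ahead of the robot, y to its left, z up, the work surface at z = 0. Lengths are in m, angles in rad, forces in N, time in s.
With the tool pointing down it reaches from about 0.25 to 0.725 m from the base axis. Payload 4 kg.
Tool frame: the origin (TCP) lies on the centre line of the jaws, within the pads' length; the fingertips stand ahead of it and the grasp point (between the pads) lies 11 mm behind it (bot.tip_extent is the z of the fingertips in the tool frame, in m); z points along the fingers, y is the direction in which the jaws open and shut (so a half turn about z gives the same grasp; the last joint's range is limited). The gripper opens to 85 mm and grips with 20 to 120 N. Pads are 22 mm wide; open, the fingers measure 114 mm over their backs; the gripper's body (76 mm by 85 mm) begins 54 mm behind the grasp point. The pads swing forward as they close: fully open they stand 13 mm farther back than shut.
Start: joints at [1.106, 0.241, 0.005, 1.335, 0, 1.571], TCP at [0.224, 0.447, 0.239] pointing down, gripper open.
Joint ranges: [-2.72, 2.72], [-1.05, 1.87], [-1.09, 1.28], [-1.99, 2.15], [-1.42, 1.44], [-3.14, 3.14]. Speed limits (rad/s): [2.79, 2.79, 3.14, 3.14, 3.14, 3.14].

INTERFACE

Orientations are given as a unit quaternion [x, y, z, w].
In Python, from workcell import bot gives the robot as it stands.
- The arm moves only by the shell command python3 -m jog 'ROWS'. ROWS is JSON, a list that holds one entry, the list of rows, each a list of 7 numbers: the shift along the world's x, y, z in m, then the turn, a rotation vector about the world's x, y, z in degrees, then the closure in counts, from 0 (fully open) to 255 (shut). In form: [[[tx, ty, tz, ax, ay, az, fingers], ...]]. A call has 1 to 10 rows; each row is the pose to reach, as a shift and turn from the pose commanded when the call began; what a row does not reach only later rows make up. A row lasts 1/12 s, in which the tool goes at most 41.7 mm and 7.16 degrees, less where a joint would pass 70% of its speed; a pose out of reach is approached as far as the arm can. A call with a gripper value outside its range is refused whole. The fingers move at their own pace and stop on an object; the grip force is fixed at half the most. Time passes only in rows, so rows that repeat a pose let the fingers close. It gives the time, the measured TCP pose, the force and the opening at its end, in the units of the state.
- bot.get_obs(): the state, without advancing time (a new reading comes with each control period).
- bot.camera(name): name is "scene" or "top" or "wrist"; returns the picture (420x560x3 uint8, blue, green, red); there is no depth.
- bot.camera_model(name): a dict with "K" (3x3 intrinsics, pixels), "T" (4x4, takes a point from camera to world coordinates). Camera axes: x right, y down, z forward; pixel columns grow to the right and rows downward; lengths in m; the calibration is good to about 2 mm. A picture is of the moment at which its call begins: read the wrist's pose just before it. camera_model takes no time and is no camera call; for the wrist camera it gives the pose at the moment of the call.
- bot.job_done(): hands the job in, once; it reports no verdict.
The state is a dict: "clock": time; "joint_pos": joint angles; "joint_vel": joint speeds; "tau": joint torques, N m; "eef_pos": TCP position; "tool_rot": TCP orientation; "ft_force": force on the tool from outside, world axes, zero at the start; "ft_torque": the same for the moment, N m; "grip_width": finger opening in m.
Only numpy, scipy, OpenCV 4.12 (cv2) and the standard library are available. Lean on these libraries where they do the work, as an engineer would, in place of code of your own. Each camera call takes 0.05 s, during which the arm holds its last target. There are 200 camera calls.

## Working session

There is one attempt and no reset: what is moved stays moved. The work goes in short steps, Python scripts to look and compute and a shell command to move; the robot and the scene stay as the last step left them, time stands still between calls to the robot, and variables do not carry over. Pictures are saved under pics/ and viewed, about 8 in all and at most 12, crops included, and the job is handed in when it is done.

```bash
mkdir -p pics; cat > h.py <<'E'
import numpy as np, cv2
from workcell import bot
def px2w(name,u,v,z,M=None):
    m=M or bot.camera_model(name); K=np.array(m["K"]);T=np.array(m["T"])
    d=T[:3,:3]@np.linalg.solve(K,[u,v,1.]); o=T[:3,3]
    return o+d*(z-o[2])/d[2]
def w2px(name,p,M=None):
    m=M or bot.camera_model(name); K=np.array(m["K"]);T=np.array(m["T"])
    c=T[:3,:3].T@(np.array(p)-T[:3,3]); q=K@c; return q[:2]/q[2]
E
python3 - <<'E'
from h import *
a=bot.camera("top"); b=bot.camera("scene")
cv2.imwrite("pics/top.png",cv2.resize(a,(800,600),interpolation=cv2.INTER_CUBIC)); cv2.imwrite("pics/scene.png",b)
o=bot.get_obs(); print(o["clock"],o["eef_pos"],o["tool_rot"],o["ft_force"],o["grip_width"],bot.tip_extent)
for n in("top","scene","wrist"): print(n,np.round(bot.camera_model(n)["T"],3).tolist())
E
```

```text
0.1 [0.22387414 0.44646174 0.23851405] [ 2.30321513e-01  9.73114138e-01 -9.09934218e-04 -2.17839655e-04] [ 0.71694169  0.4004887  -0.48395013] 0.08528203066633354 0.008
top [[0.016, -0.993, 0.115, 0.439], [-1.0, -0.013, 0.025, -0.03], [-0.023, -0.115, -0.993, 1.055], [0.0, 0.0, 0.0, 1.0]]
scene [[-0.998, -0.05, 0.035, 0.506], [-0.061, 0.807, -0.587, 0.483], [0.001, -0.588, -0.809, 0.74], [0.0, 0.0, 0.0, 1.0]]
wrist [[0.448, 0.847, 0.286, 0.15], [0.894, -0.423, -0.146, 0.484], [-0.003, 0.322, -0.947, 0.372], [0.0, 0.0, 0.0, 1.0]]
```

View pics/top.png

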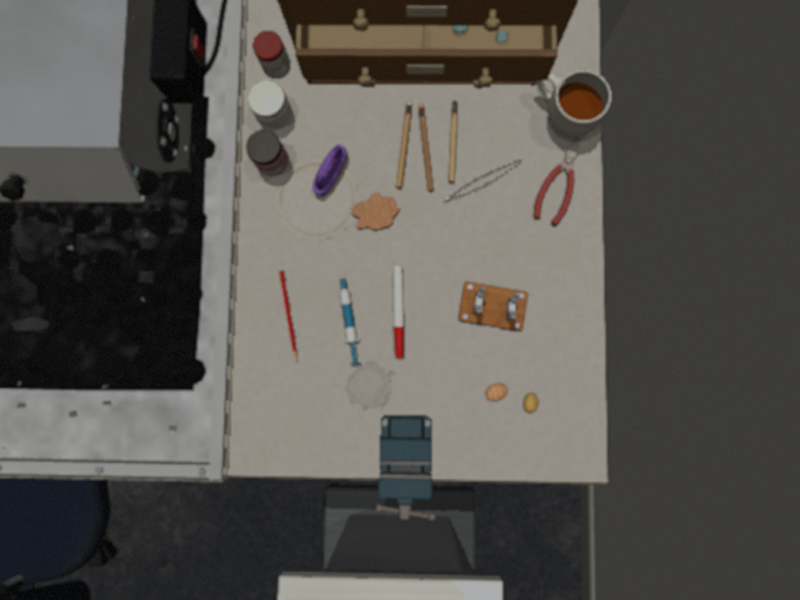

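View pics/scene.png

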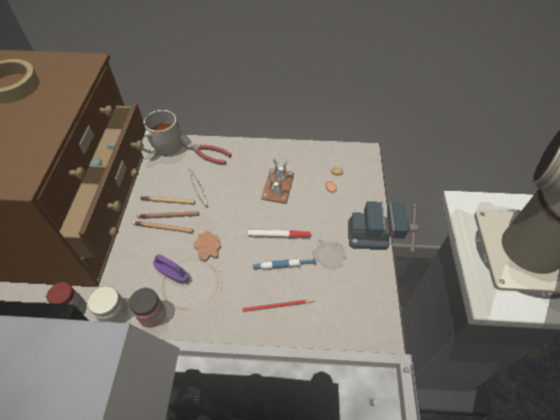

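The top view (800x600) shows the syringe from about (343,280) to (355,363) and the holder at (494,307) with clips at (480,302) and (513,310). The marker is at x≈398 and the pencil at x≈288. Next I'll convert these to world positions and enlarge the top view around them.

```bash
python3 - <<'E'
from h import *
a=cv2.imread("pics/top.png"); s=560/800
for n,u,v,z in [("syrA",343,280,.0077),("syrB",355,363,.0077),("clip1",480,302,.055),("clip2",513,310,.055),("base c",494,307,.008),
 ("mkA",398,266,.008),("mkB",400,356,.008),("penA",282,271,.0035),("penB",296,360,.0035)]:
    print(n,np.round(px2w("top",u*s,v*s,z),4))
im=bot.camera("top"); x0,y0,x1,y1=225,180,385,265
cv2.imwrite("pics/c1.png",cv2.resize(im[y0:y1,x0:x1],None,fx=5,fy=5,interpolation=cv2.INTER_CUBIC))
E
```

```text
syrA [0.5758 0.0752 0.0077]
syrB [0.4538 0.0546 0.0077]
clip1 [ 0.541 -0.123  0.055]
clip2 [ 0.5304 -0.1691  0.055 ]
base c [ 0.5387 -0.1479  0.008 ]
mkA [ 0.5978 -0.006   0.008 ]
mkB [ 0.465 -0.011  0.008]
penA [0.5887 0.1672 0.0035]
penB [0.4568 0.1419 0.0035]
```

View pics/c1.png

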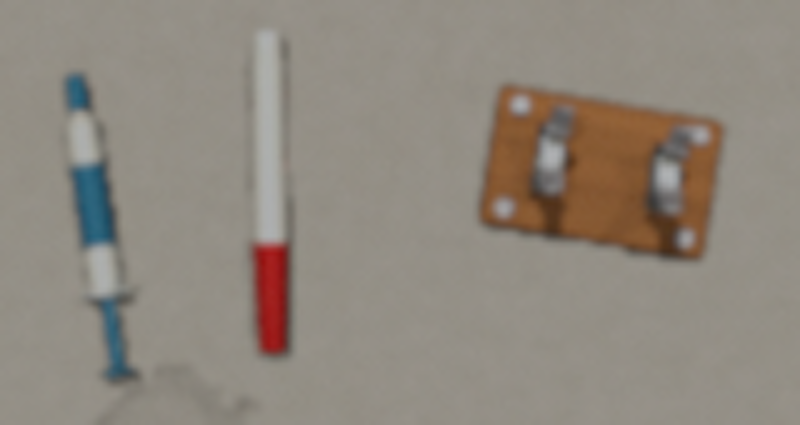

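The crop shows the syringe's cap tip at (76,73), barrel front at (83,108), flange at (105,297) and plunger end at (120,377). The base corners are at (503,85), (722,122), (703,258) and (482,223). So the plunger points towards the robot.

```bash
python3 - <<'E'
from h import *
f=lambda u,v,z: px2w("top",u/5+225-.4,v/5+180-.4,z)
c,b,fl,p=[f(u,v,.0077) for u,v in((76,73),(83,108),(105,297),(120,377))]
print("len",np.linalg.norm(c-p),"barrel",np.linalg.norm(b-fl))
d=(p-c)/np.linalg.norm(p-c); mid=np.mean([c+.054*d,b+.037*d,fl-.039*d,p-.074*d],0)
print("mid",mid,"ang",np.degrees(np.arctan2(d[1],d[0])))
q=np.array([f(u,v,.008) for u,v in((503,85),(722,122),(703,258),(482,223))])
L=q[1]-q[0]+q[2]-q[3]; print("holder",q.mean(0),"sides",np.linalg.norm(q[1]-q[0]),np.linalg.norm(q[2]-q[1]),"ang",np.degrees(np.arctan2(L[1],L[0])))
o=bot.get_obs(); print("delta",mid-o["eef_pos"],q.mean(0)-mid)
E
```

```text
len 0.12959494214170805 barrel 0.08042868553798921
mid [0.5257912  0.06696845 0.0077    ] ang -170.41480121338205
holder [ 0.54072197 -0.14634654  0.008     ] sides 0.09298733296671544 0.05784127175194959 ang -98.58379906345212
delta [ 0.30187991 -0.37955214 -0.23091947] [ 0.01493077 -0.21331499  0.0003    ]
```

```bash
python3 -m jog '[[[0.3,-0.38,-0.05,0,0,36,130],[0.302,-0.38,-0.05,0,0,36,130],[0.302,-0.38,-0.05,0,0,36,130],[0.302,-0.38,-0.05,0,0,36,130],[0.302,-0.38,-0.05,0,0,36,130],[0.302,-0.38,-0.05,0,0,36,130],[0.302,-0.38,-0.05,0,0,36,130],[0.302,-0.38,-0.05,0,0,36,130],[0.302,-0.38,-0.05,0,0,36,130],[0.302,-0.38,-0.05,0,0,36,130]]]'
```

```text
clock: 0.98
eef_pos: [0.4667, 0.1411, 0.199]
tool_rot: [-0.082, 0.997, 0.0, -0.0]
ft_force: [-0.0, 0.7, 0.6]
grip_width: 0.0421
```

```bash
python3 -m jog '[[[0.03,-0.037,-0.03,0,0,0,130],[0.055,-0.068,-0.06,0,0,0,130],[0.055,-0.07,-0.09,0,0,0,130],[0.055,-0.07,-0.09,0,0,0,130],[0.055,-0.07,-0.09,0,0,0,130]]]'; python3 - <<'E'
from h import *
o=bot.get_obs(); M=bot.camera_model("wrist"); im=bot.camera("wrist"); print(o["eef_pos"],o["tool_rot"],o["grip_width"])
np.save("M1.npy",np.array([np.array(M["T"]).ravel(),np.pad(np.array(M["K"]).ravel(),(0,7))]))
cv2.imwrite("pics/w1.png",im)
d=np.array([np.cos(np.radians(-170.4)),np.sin(np.radians(-170.4)),0]); mid=np.array([.5258,.0670,.0077])
for t in(-.054,-.037,0,.039,.074): print(t,w2px("wrist",mid+t*d,M))
E
```

```text
clock: 1.4
eef_pos: [0.5187, 0.0715, 0.106]
tool_rot: [-0.08, 0.997, -0.0, -0.004]
ft_force: [-0.6, 0.3, 0.8]
grip_width: 0.0419
[0.51867971 0.07148671 0.10599562] [-8.03789602e-02  9.96756772e-01 -1.07474989e-04 -3.89221368e-03] 0.04193760425901007
-0.054 [272.97577442 278.73711153]
-0.037 [272.71731678 260.54067529]
0 [272.11637091 218.23171666]
0.039 [271.4188932  169.12653665]
0.074 [270.72831631 120.50720139]
```

View pics/w1.png

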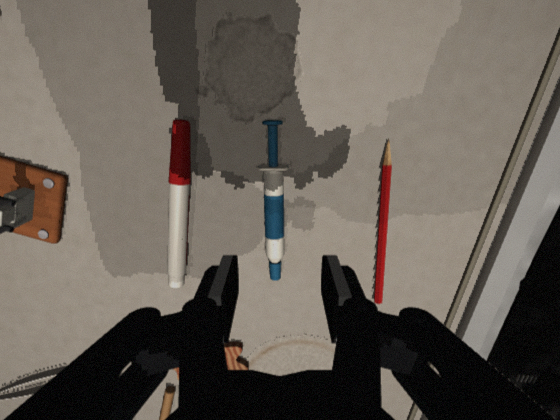

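The wrist view shows the syringe with its cap end at (275,279), flange at (273,168) and plunger end at (272,122). That is within 2 px of the prediction. The marker and pencil are clear of the jaws, so I'll descend and grip.

```bash
python3 -m jog '[[[0.007,-0.003,-0.03,0,0,0,130],[0.007,-0.003,-0.06,0,0,0,130],[0.007,-0.003,-0.08,0,0,0,130],[0.007,-0.003,-0.092,0,0,0,130],[0.007,-0.003,-0.092,0,0,0,130],[0.007,-0.003,-0.092,0,0,0,130]]]'
```

```text
clock: 1.95
eef_pos: [0.5285, 0.0713, 0.0188]
tool_rot: [-0.083, 0.997, 0.0, 0.001]
ft_force: [0.5, 0.3, 0.4]
grip_width: 0.0418
```

```bash
python3 -m jog '[[[-0.002,-0.003,-0.008,0,0,0,130],[-0.002,-0.003,-0.008,0,0,0,130],[-0.002,-0.003,-0.008,0,0,0,130],[-0.002,-0.003,-0.008,0,0,0,255],[-0.002,-0.003,-0.008,0,0,0,255],[-0.002,-0.003,-0.008,0,0,0,255],[-0.002,-0.003,-0.008,0,0,0,255],[-0.002,-0.003,-0.008,0,0,0,255],[-0.002,-0.003,-0.008,0,0,0,255]]]'
```

```text
clock: 2.7
eef_pos: [0.5265, 0.067, 0.0101]
tool_rot: [-0.082, 0.997, 0.0, 0.001]
ft_force: [-1.5, 0.9, 5.4]
grip_width: 0.0124
```

```bash
python3 -m jog '[[[0,0,0.03,0,0,0,255],[0,0,0.06,0,0,0,255],[0,0,0.1,0,0,0,255],[0,0,0.13,0,0,0,255],[0,0,0.13,0,0,0,255]]]'; python3 - <<'E'
from h import *
o=bot.get_obs(); M=bot.camera_model("wrist"); im=bot.camera("wrist"); print(o["eef_pos"],o["ft_force"])
s=bot.camera("scene")
p=w2px("scene",o["eef_pos"]).astype(int); print(p); c=s[p[1]-50:p[1]+50,p[0]-60:p[0]+60]
a=im[40:,110:450]; c=cv2.resize(c,(456,380),interpolation=cv2.INTER_CUBIC)
cv2.imwrite("pics/w2.png",np.hstack([a,c]))
E
```

```text
clock: 3.12
eef_pos: [0.5305, 0.0675, 0.1461]
tool_rot: [-0.082, 0.997, 0.0, 0.006]
ft_force: [1.9, 0.8, 1.0]
grip_width: 0.0123
[0.53045388 0.06748129 0.14611872] [1.94060974 0.78433223 1.00141061]
[276 224]
```

View pics/w2.png

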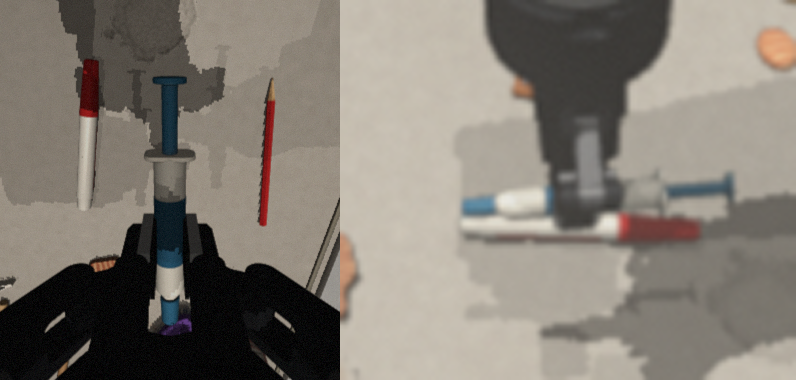

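The syringe is gripped and looks level, and the marker and pencil haven't moved. In the wrist image the plunger end is at (280,118), the flange at (280,197) and the cap tip near (281,364). From these I'll fit where the syringe sits in the tool frame.

```bash
python3 - <<'E'
from h import *
from scipy.optimize import least_squares
from scipy.spatial.transform import Rotation as R
o=bot.get_obs(); M=bot.camera_model("wrist"); Rt=R.from_quat(o["tool_rot"]).as_matrix(); t=o["eef_pos"]
print(t,Rt.round(3).tolist())
obs=np.array([[280,118],[280,196],[281,364]]); ys=[.074,.039,-.054]
x=Rt[:,0]*np.sign(Rt[:,0]@[-1,0,0]); 
def pt(p,y):
    a=p[2]; return t+x*(p[0]+y*np.cos(a))+Rt[:,2]*(p[1]+y*np.sin(a))+Rt[:,1]*p[3]
r=lambda p:np.concatenate([w2px("wrist",pt(p,y),M)-u for y,u in zip(ys,obs)])
s=least_squares(r,[0,0,0,0]); print("along plunger dir, tool z, pitch, y:",s.x.round(4),"res",s.fun.round(1))
E
```

```text
[0.52715712 0.06704759 0.1406823 ] [[-0.987, -0.163, 0.004], [-0.163, 0.987, 0.0], [-0.004, -0.0, -1.0]]
along plunger dir, tool z, pitch, y: [0.0001 0.0049 0.0713 0.0006] res [ 0.4  0.   0.3 -0.  -0.9  0. ]
```

```bash
python3 -m jog '[[[0.002,-0.021,0,0,0,7,255],[0.003,-0.043,0,0,0,14,255],[0.004,-0.064,0,0,0,21,255],[0.006,-0.085,0,0,0,28,255],[0.007,-0.107,0,0,0,35,255],[0.008,-0.128,0,0,0,42,255],[0.01,-0.149,0,0,0,49,255],[0.011,-0.17,0,0,0,56,255],[0.012,-0.192,0,0,0,64,255],[0.013,-0.205,0,0,0,71,255]]]'; python3 -m jog '[[[0,-0.007,0,0,0,1,255],[0,-0.007,0,0,0,1,255],[0,-0.007,0,0,0,1,255],[0,-0.007,0,0,0,1,255]]]'; python3 - <<'E'
from h import *
o=bot.get_obs(); M=bot.camera_model("wrist"); im=bot.camera("wrist"); print(o["eef_pos"],o["tool_rot"],o["ft_force"])
np.savez("m3.npz",T=M["T"],K=M["K"],e=o["eef_pos"],q=o["tool_rot"])
cv2.imwrite("pics/w3.png",cv2.resize(im,(800,600),interpolation=cv2.INTER_CUBIC))
h=np.array([.5407,-.1463,.008]); a=np.radians(-98.6); y=np.array([np.cos(a),np.sin(a),0]); x=np.array([y[1],-y[0],0])
for i,j in((1,1),(1,-1),(-1,1),(-1,-1)): print(i,j,w2px("wrist",h+i*.03*x+j*.048*y,M)/.7)
E
```

```text
clock: 4.05
eef_pos: [0.5374, -0.1398, 0.1367]
tool_rot: [-0.642, 0.766, 0.002, -0.002]
ft_force: [0.2, -0.1, 0.4]
grip_width: 0.0127
clock: 4.38
eef_pos: [0.5381, -0.1443, 0.1379]
tool_rot: [-0.647, 0.762, 0.001, -0.001]
ft_force: [-0.4, 0.6, 0.3]
grip_width: 0.0125
[ 0.53814843 -0.14433954  0.13791467] [-6.47288744e-01  7.62243586e-01  1.23876318e-03 -6.80222897e-04] [-0.41769443  0.6136719   0.34565943]
1 1 [445.39064543 199.45267969]
1 -1 [442.29281756 351.01868612]
-1 1 [340.83214643 200.77384063]
-1 -1 [348.8249925  352.16001792]
```

View pics/w3.png

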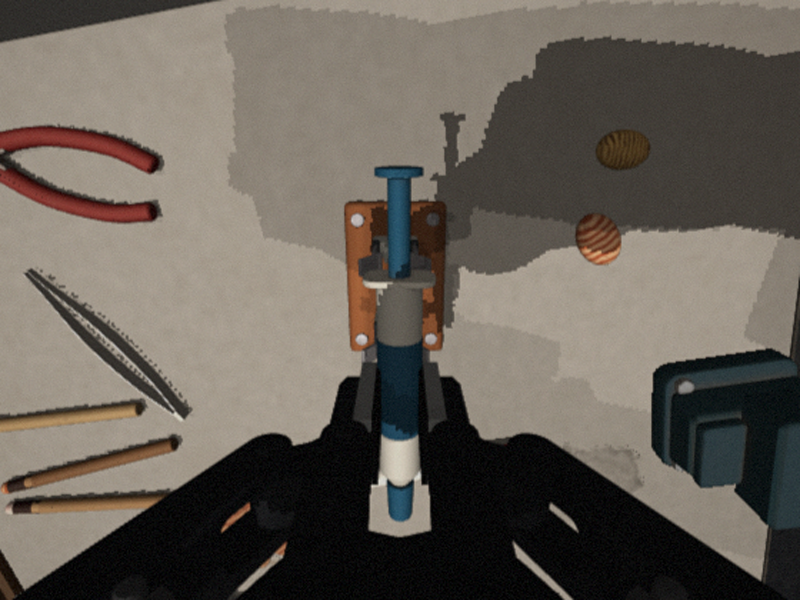

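The base's corners are visible at (345,203), (446,203), (442,350) and (350,350), within 2–5 px of the prediction. The syringe runs from the plunger end at (399,170), past the flange at (398,272), to the cap tip at (400,520). From these I'll compute the correction.

```bash
python3 - <<'E'
from h import *
from scipy.optimize import least_squares
from scipy.spatial.transform import Rotation as R
m=np.load("m3.npz"); M=dict(T=m["T"],K=m["K"]); t=m["e"]; Rt=R.from_quat(m["q"]).as_matrix()
q=np.array([px2w("wrist",u*.7,v*.7,.008,M) for u,v in((446,203),(345,203),(350,350),(442,350))])
L=q[0]-q[3]+q[1]-q[2]; W=q[1]-q[0]
print("holder",q.mean(0),"L",np.linalg.norm(L)/2,np.linalg.norm(W),"ang",np.degrees(np.arctan2(L[1],L[0])))
obs=np.array([[399,170],[398.5,274],[400,521]])*.7; ys=[.074,.039,-.054]
x=Rt[:,0]
def pt(p,y): a=p[2];b=p[4]; return t+x*(p[0]+y*np.cos(a))+Rt[:,2]*(p[1]+y*np.sin(a))+Rt[:,1]*(p[3]+y*b)
r=lambda p:np.concatenate([w2px("wrist",pt(p,y),M)-u for y,u in zip(ys,obs)])
s=least_squares(r,[0]*5); print("along,z,pitch,y,yaw",s.x.round(4),"res",s.fun.round(1)); print("mid",pt(s.x,0).round(4)); d=pt(s.x,.05)-pt(s.x,-.05); print("ang",np.degrees(np.arctan2(d[1],d[0])),"toolx",np.degrees(np.arctan2(x[1],x[0])))
print("to holder, now:",q.mean(0)-bot.get_obs()["eef_pos"],bot.get_obs()["eef_pos"])
E
```

```text
holder [ 0.53991338 -0.14591078  0.008     ] L 0.09322895521667864 0.05806971272252658 ang -99.24368181055944
along,z,pitch,y,yaw [ 1.000e-04  1.000e-02  1.852e-01 -2.000e-04 -3.900e-03] res [-0.2  0.   0.4 -0.  -0.1  0. ]
mid [ 0.5383 -0.1445  0.1279]
ang -99.12698150541365 toolx -99.32495706982023
to holder, now: [ 0.00150455 -0.00171099 -0.13028504] [ 0.53840883 -0.14419979  0.13828504]
```

The fit gives a pitch of about 0.19 rad, but the flange's appearance disagrees with it. I'll take one closer look to settle this before pressing.

```bash
python3 - <<'E'
from h import *
im=bot.camera("wrist"); s=bot.camera("scene"); e=bot.get_obs()["eef_pos"]
p=w2px("scene",e-[0,0,.05]).astype(int); print(p)
a=cv2.resize(im[100:390,220:340],None,fx=2.0,fy=2.0,interpolation=cv2.INTER_CUBIC)
c=cv2.resize(s[p[1]-58:p[1]+58,max(0,p[0]-55):p[0]+55],(550,580),interpolation=cv2.INTER_CUBIC)
cv2.imwrite("pics/z4.png",np.hstack([a,c]))
b=np.array([.5399,-.1459,.0]); y=np.array([np.cos(np.radians(-99.2)),np.sin(np.radians(-99.2)),0])
for pit in(-.15,0,.15):
  M=bot.camera_model("wrist"); pp=[]
  for t in(.074,.039,-.037,-.054): pp+=list(w2px("wrist",e+y*t+np.array([0,0,-.004-t*pit]),M)-[220,100])
  print(pit,(np.array(pp)*2).round(0))
E
```

```text
[278 160]
-0.15 [120.  42. 120. 206. 120. 456. 120. 499.]
0 [120.  38. 120. 197. 120. 470. 120. 521.]
0.15 [120.  35. 120. 190. 120. 486. 120. 545.]
```

View pics/z4.png

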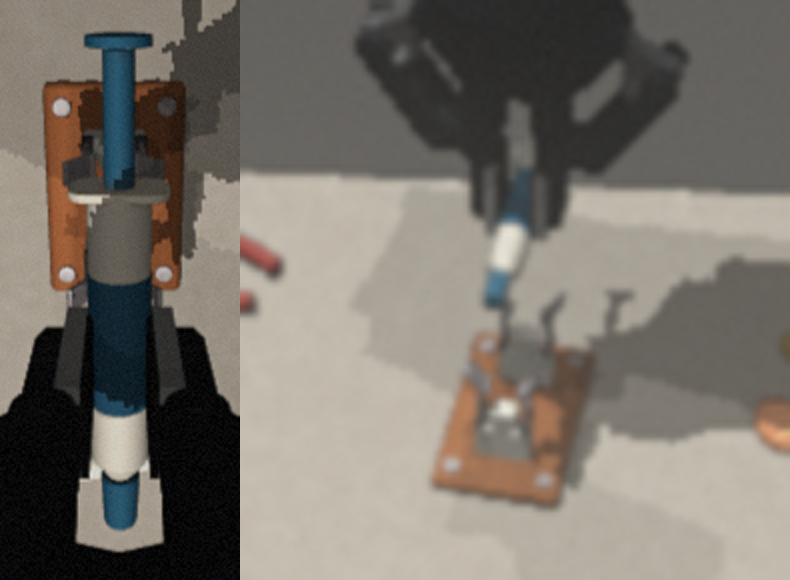

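The clearer crop shows the grey shape behind the flange is only the far clip. Flange, barrel front and cap tip are at rows 190, 476 and 528, which fits a nearly level syringe (≤0.07 rad) sitting straight over the clips. I'll descend to just above the clips.

```bash
python3 -m jog '[[[0.0015,-0.0017,-0.02,0,0,0,255],[0.0015,-0.0017,-0.04,0,0,0,255],[0.0015,-0.0017,-0.058,0,0,0,255],[0.0015,-0.0017,-0.07,0,0,0,255],[0.0015,-0.0017,-0.07,0,0,0,255],[0.0015,-0.0017,-0.07,0,0,0,255],[0.0015,-0.0017,-0.07,0,0,0,255]]]'
```

```text
clock: 5.12
eef_pos: [0.5412, -0.1466, 0.0702]
tool_rot: [-0.648, 0.762, -0.001, 0.0]
ft_force: [-0.7, 0.3, 0.2]
grip_width: 0.0121
```

```bash
python3 -m jog '[[[-0.0008,0.0004,-0.004,0,0,0,255],[-0.0008,0.0004,-0.008,0,0,0,255],[-0.0008,0.0004,-0.012,0,0,0,255],[-0.0008,0.0004,-0.012,0,0,0,255],[-0.0008,0.0004,-0.012,0,0,0,255]]]'
```

```text
clock: 5.53
eef_pos: [0.5398, -0.1463, 0.0572]
tool_rot: [-0.647, 0.762, -0.0, 0.0]
ft_force: [0.5, 0.5, -0.6]
grip_width: 0.0122
```

```bash
python3 -m jog '[[[0,0,-0.002,0,0,0,255],[0,0,-0.004,0,0,0,255],[0,0,-0.005,0,0,0,255],[0,0,-0.005,0,0,0,255]]]'; python3 -m jog '[[[0,0,-0.002,0,0,0,255],[0,0,-0.004,0,0,0,255],[0,0,-0.005,0,0,0,255],[0,0,-0.005,0,0,0,255]]]'
```

```text
clock: 5.87
eef_pos: [0.5398, -0.1464, 0.052]
tool_rot: [-0.647, 0.762, -0.0, -0.0]
ft_force: [0.2, 0.1, 0.1]
grip_width: 0.0123
clock: 6.2
eef_pos: [0.5399, -0.1464, 0.0483]
tool_rot: [-0.647, 0.762, -0.0, 0.0]
ft_force: [-1.9, 0.5, 7.2]
grip_width: 0.0125
```

No force at TCP z = 0.052, then 7 N at 0.0483, which is where the seated height should be. It may have snapped in between readings, so I'll look.

```bash
python3 - <<'E'
from h import *
im=bot.camera("wrist"); s=bot.camera("scene"); e=bot.get_obs()["eef_pos"]; print(e,bot.get_obs()["ft_force"])
a=cv2.resize(im[60:390,200:360],(281,580),interpolation=cv2.INTER_CUBIC)
p=w2px("scene",[.54,-.146,.046]).astype(int); c=cv2.resize(s[p[1]-50:p[1]+50,p[0]-43:p[0]+43],(500,580),interpolation=cv2.INTER_CUBIC)
cv2.imwrite("pics/z5.png",np.hstack([a,c]))
y=np.array([np.cos(np.radians(-99.2)),np.sin(np.radians(-99.2)),0]); M=bot.camera_model("wrist")
for z in(.046,.055): print(z,[(((w2px("wrist",np.array([.5399,-.1459,z])+y*t,M)-[200,60])*1.757).round(0)).tolist() for t in(.074,.039,-.037,-.054)])
for z in(.046,.055): print(z,[(((w2px("scene",np.array([.5399,-.1459,z])+y*t)-p+[43,50])*5.8).round(0)+[281,0]).tolist() for t in(.074,.039,-.037,-.054)])
E
```

```text
[ 0.53985918 -0.14637064  0.04826371] [-2.78904826  0.35380478  7.6489206 ]
0.046 [[141.0, 106.0], [141.0, 248.0], [141.0, 489.0], [141.0, 533.0]]
0.055 [[141.0, 109.0], [141.0, 259.0], [141.0, 512.0], [141.0, 558.0]]
0.046 [[575.0, 160.0], [557.0, 221.0], [515.0, 361.0], [505.0, 395.0]]
0.055 [[576.0, 144.0], [557.0, 205.0], [515.0, 346.0], [505.0, 379.0]]
```

View pics/z5.png

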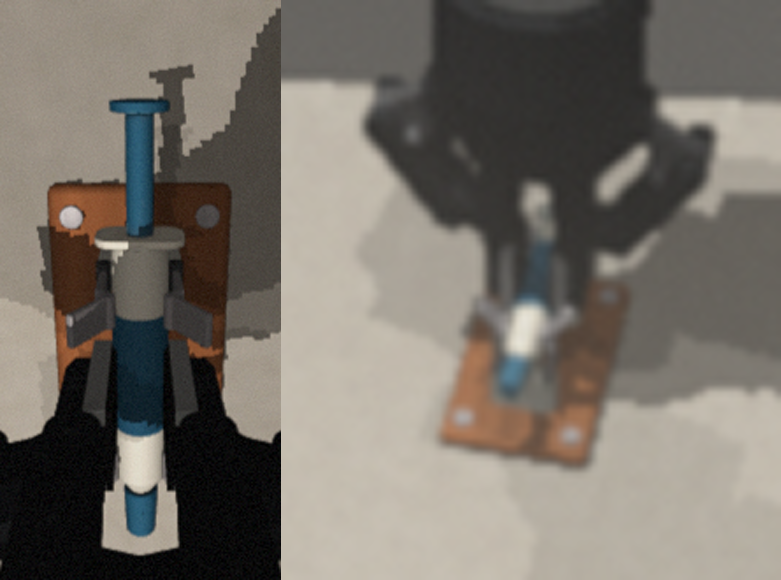

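The picture shows the barrel down in both clips. The cap tip at row 535 and barrel front at 492 match the seated prediction (533, 489) rather than the unpressed one (558, 512), and the scene view agrees. I'll press slightly more, hold, then release and rise.

```bash
python3 -m jog '[[[0,0,-0.0015,0,0,0,255],[0,0,-0.0015,0,0,0,255],[0,0,-0.0015,0,0,0,255],[0,0,-0.0015,0,0,0,255]]]'; python3 -m jog '[[[0,0,0,0,0,0,255],[0,0,0.001,0,0,0,130],[0,0,0.001,0,0,0,130],[0,0,0.001,0,0,0,130],[0,0,0.001,0,0,0,130],[0,0,0.001,0,0,0,130]]]'
```

```text
clock: 6.63
eef_pos: [0.5399, -0.1464, 0.0481]
tool_rot: [-0.647, 0.762, -0.001, 0.0]
ft_force: [-3.8, 1.8, 15.5]
grip_width: 0.0125
clock: 7.13
eef_pos: [0.5393, -0.1462, 0.0462]
tool_rot: [-0.647, 0.762, 0.001, -0.0]
ft_force: [-0.8, 0.5, 0.4]
grip_width: 0.042
```

```bash
python3 -m jog '[[[0,0,0.02,0,0,0,130],[0,0,0.04,0,0,0,130],[0,0,0.07,0,0,0,130],[0,0,0.1,0,0,0,130],[0,0,0.1,0,0,0,130],[0,0,0.1,0,0,0,130],[0,0,0.1,0,0,0,130]]]'; python3 - <<'E'
from h import *
im=bot.camera("wrist"); s=bot.camera("scene"); e=bot.get_obs()["eef_pos"]; M=bot.camera_model("wrist")
a=cv2.resize(im[60:390,200:360],(281,580),interpolation=cv2.INTER_CUBIC)
p=w2px("scene",[.54,-.146,.046]).astype(int); c=cv2.resize(s[p[1]-50:p[1]+50,p[0]-43:p[0]+43],(500,580),interpolation=cv2.INTER_CUBIC)
cv2.imwrite("pics/z6.png",np.hstack([a,c]))
y=np.array([np.cos(np.radians(-99.2)),np.sin(np.radians(-99.2)),0])
for z in(.046,.055): print(z,[(((w2px("wrist",np.array([.5399,-.1459,z])+y*t,M)-[200,60])*1.757).round(0)).tolist() for t in(.074,.039,-.037,-.054)])
for z in(.046,.055): print(z,[(((w2px("scene",np.array([.5399,-.1459,z])+y*t)-p+[43,50])*5.8).round(0)+[281,0]).tolist() for t in(.074,.039,-.037,-.054)])
E
```

```text
clock: 7.72
eef_pos: [0.5393, -0.1462, 0.1461]
tool_rot: [-0.647, 0.762, 0.0, -0.0]
ft_force: [0.0, -0.4, -0.2]
grip_width: 0.0418
0.046 [[136.0, 89.0], [136.0, 176.0], [137.0, 339.0], [137.0, 371.0]]
0.055 [[136.0, 90.0], [136.0, 180.0], [137.0, 348.0], [137.0, 381.0]]
0.046 [[575.0, 160.0], [557.0, 221.0], [515.0, 361.0], [505.0, 395.0]]
0.055 [[576.0, 144.0], [557.0, 205.0], [515.0, 346.0], [505.0, 379.0]]
```

View pics/z6.png

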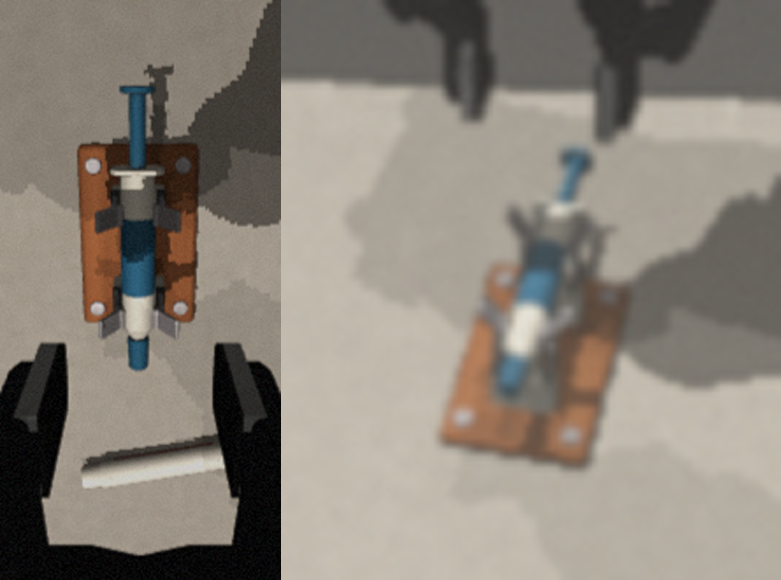

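The released syringe lies in both clips. The cap tip is at row 370 (seated prediction 371, unpressed 381), the barrel front is at about 338 (339 against 348), and in the scene view the plunger is at (575,157) and the cap tip at (508,392). The view agrees with a level, seated barrel, so I'm handing in.

```bash
python3 -c "
from workcell import bot
print(bot.job_done(), bot.get_obs()['clock'])"
```

```text
the job is handed in; nothing more can be done
the job is handed in; nothing more can be done
```

The syringe is in the spring-clip holder, pressed home in both clips and released, and I handed the job in at about 8 s of the 35 s allowed. I gripped it at mid-barrel, turned it about 72° onto the holder's line and pressed straight down. Before letting go, I held it there against about 15 N.

**Seated position:** in the last wrist and scene pictures, nearly all the points I checked on the syringe are within about 3 pixels of a fully seated, level barrel. The flange is about 5 pixels off in the wrist picture. The front-end points clearly rule out a barrel standing 9 mm high. After release the gripper was 0.1 m above it and the wrist force was about 0 N.

**Marker and pencil:** both lay undisturbed in the view just after the lift. Later moves passed over them at height, and I didn't measure them again.

**Checks that disagreed:**
- The pose fit in the wrist view once gave a pitch of 0.19 rad. A closer look put this down to a misread flange edge.
- The finger opening read 12.4 mm on a 15 mm barrel, which I couldn't explain.
- The snap itself fell between force readings, so I confirmed it from height and pictures rather than from a force peak.

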